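# Set the brake selector and draw the index plunger

### The arm

A 6-joint arm with a two-finger parallel gripper is mounted at the origin on the work surface. World frame = base frame: x ahead of the robot, y to its left, z up, the work surface at z = 0. Lengths are in m, angles in rad, forces in N, time in s.
With the tool pointing down it reaches from about 0.35 to 0.775 m from the base axis. Payload 5.5 kg.
Tool frame: the origin (TCP) lies on the centre line of the jaws, within the pads' length; the fingertips stand 11 mm ahead of it and the grasp point (between the pads) lies 8 mm behind it (env.tip_reach is the distance from the TCP to the fingertips, in m); z points along the fingers, x is the direction in which the jaws open and shut, and the axes are right-handed (so a half turn about z gives the same grasp; the last joint's range is limited). The gripper opens to 85 mm and grips with 20 to 120 N. Pads are 22 mm wide; open, the fingers measure 114 mm over their backs; the gripper's body (76 mm by 85 mm) begins 54 mm behind the grasp point. The pads swing forward as they close: fully open they stand 13 mm farther back than shut.
Start: joints at [1.001, 0.313, 0.046, 1.304, 0, 1.431], TCP at [0.24, 0.523, 0.242] pointing down, gripper open.
Joint ranges: [-2.76, 2.76], [-0.86, 1.69], [-1.03, 1.26], [-2.2, 2.34], [-1.47, 1.5], [-3.14, 3.14]. Speed limits (rad/s): [2.57, 2.57, 3.14, 3.14, 3.14, 3.14].

### API

Orientations are given as a unit quaternion [w, x, y, z].
In Python, from workcell import env gives the robot as it stands.
- The arm moves only by the tool carry_out, never from a script. Its argument "moves" is one flat list of numbers, 7 for each row, row after row: the gripper command: -1 is shut, 1 is fully open, values between are in proportion, then the shift along the tool's x, y, z in m, then the turn, a rotation vector about the tool's x, y, z in degrees. A call has exactly 5 rows; each row shifts and turns the pose as measured when the row begins, along the tool's axes as they then stand; what a row does not reach is not made up. A row lasts 1/8 s, in which the tool goes at most 62.5 mm and 10.7 degrees, less where a joint would pass 70% of its speed; a pose out of reach is approached as far as the arm can. A call is refused whole if a number of a shift passes 0.0625 or a number of a turn 10.7, either way. A call with a gripper value outside its range is refused whole. The fingers move at their own pace and stop on an object; "squeeze" is the grip in N (left out, the last holds). Time passes only in rows, so rows that do not move let the fingers close, or fill a call up. It gives the time, the measured TCP pose, the force and the opening at its end, in the units of the state.
- env.get_state(): the state, without advancing time (a new reading comes with each control period).
- env.read_camera(name): name is "side" or "top" or "wrist"; returns the picture (384x512x3 uint8, red, green, blue); there is no depth.
- env.calibration(name): a dict with "camera_matrix" (3x3 intrinsics, pixels), "rvec" (rotation vector, rad) and "tvec" (3), from world to camera coordinates, as OpenCV has them; the wrist camera has in their place "hand_eye" (4x4, takes a point from camera to tool coordinates, whose origin is the TCP and whose axes are the tool frame's). Camera axes: x right, y down, z forward; pixel columns grow to the right and rows downward; lengths in m; the calibration is good to about 2 mm. A picture is of the moment at which its call begins: read the wrist's pose just before it. calibration takes no time and is no camera call.
- env.hand_in(): hands the job in, once; it reports no verdict.
The state is a dict: "clock": time; "joint_pos": joint angles; "qvel": joint speeds; "tau": joint torques, N m; "tcp_pos": TCP position; "orientation": TCP orientation; "wrist_force": force on the tool from outside, world axes, zero at the start; "ft_torque": the same for the moment, N m; "finger_gap": finger opening in m.
Only numpy, scipy, OpenCV 4.12 (cv2) and the standard library are available. Lean on these libraries where they do the work, as an engineer would, in place of code of your own. Each camera call takes 0.05 s, during which the arm holds its last target. There are 200 camera calls.

### The job

The flange on the indexing fixture is to be freed for its next position. First turn the selector on the brake unit to the mark with three dots so that it rests there, then take the black knob of the index plunger, pull it straight up as far as it goes so that the pin is clear of its hole in the disc, and finish while still gripping and holding it fully up against its spring. Do not turn the disc, and leave the bushing, the caliper and the wrench where they lie.

Things in the scene. Friction and masses are not known exactly. Their poses are not given: they have to be found in the camera images.
- brake_unit: Grey box fixed to the bench, 125 x 125 x 55 mm high, origin at the centre of its underside, z up. On its top a 110 mm dial plate with the selector in the middle and four marks (a short black line with 1 to 4 black dots outside it). Their bearings about the selector's axis from the box's +x axis, anticlockwise positive seen from above: 1 dot +0.75 rad, 2 +0.25, 3 -0.25, 4 -0.75.
- selector (a joint): Angle of the selector in rad, growing clockwise seen from above. Detents at 0 (one dot), 0.5 (two), 1.0 (three) and 1.5 (four dots); stops at -0.05 and 1.55. Starts at or between one and two dots. Let go within about 0.15 rad of a detent it settles to within about 0.04 rad of it; turning it over a hump between detents takes about 0.1 N m.
- selector_grip (a point): On the selector's vertical axis at mid-height of its bar grip, 87 mm above the bench. Black knob: upright bar 46 mm long, 14 mm wide, top 9 mm above this point, foot 21 mm below it, on a 50 mm disc whose underside is 29 mm below it. The point turns with the selector: x axis along the bar towards its pointer end (white line), z up.
- mark_three (a point): Centre of the three dots of the three-dot mark, on the dial plate 46.5 mm from the selector's axis; fixed to the brake unit.
- plunger (a joint): Lift of the index plunger in m: 0 seated, with the pin 12 mm deep in the hole of the disc; 0.020 fully up, against its stop. A spring pushes it down with about 6 N when seated and 12 N when fully up; let go, it snaps back.
- plunger_knob (a point): Centre of the round black knob on top of the plunger, 30 mm in diameter, 26 mm high, straight sides over its middle 20 mm, axis vertical; 151 mm above the bench when seated, rises with the plunger. When seated, a 20 mm collar's top is 21 mm below this point and the 44 mm wide bracket arm's top 31 mm below it; nothing stands beside the knob.
- pin_tip (a point): Lower end of the 10 mm plunger pin; 58 mm above the bench when seated.
- hole_mouth (a point): Mouth of the hole the pin sits in, on the upper face of the disc's rim, 70 mm above the bench; fixed to the fixture.
- fixture: Indexing fixture fixed to the bench: round grey base 244 mm in diameter, 22 mm high, origin at the centre of its underside, z up. Carries the steel disc and, on its -x side, a bracket: post 134 mm from the centre, arm over the disc's rim, top 120 mm above the bench, with the vertical plunger 88 mm from the centre along -x.
- disc (a joint): Turn of the steel flange disc (212 mm in diameter, upper rim face 70 mm above the bench, hub and nut up to 104 mm) about the fixture's axis, rad; starts at 0, stiff to turn; must stay within 0.08.
- bushing: Loose upright steel tube, 60 mm in diameter, 85 mm high, origin at the centre of its underside. Leave alone.
- caliper: Loose steel caliper lying flat, 230 mm long along its x axis, 9 mm high, origin at the middle of its beam's underside. Leave alone.
- wrench: Loose wrench lying flat along its x axis, 170 mm long. Leave alone.
Mind the look-alikes: they are no part of the job. Leave any orange or turquoise look-alike of the brake_unit alone.

How it is judged:
On the way, in this order (a step that is already met when the one before it is completed fails the run):
1. the selector rests at the three-dot mark, let go, while the plunger is still seated (value of joint selector between 0.87 and 1.13 rad and value of joint plunger below 0.004 m and contact force between the arm and brake_unit below 0.2 N), for 0.2 s.
2. the plunger is pulled fully up by the fingers (value of joint plunger above 0.0165 m and contact force between the fingers and fixture above 1 N), for 0.2 s.
At the end, for the whole second after the job is handed in: The selector stands within 0.13 rad of the three-dot mark; the fingers hold the plunger at least 16.5 mm up of its 20 mm, its pin tip at least 3 mm above the mouth of its hole; the disc is within 0.08 rad of where it was; it stays so for the last second with the grip kept (all of step 2 and value of joint selector between 0.87 and 1.13 rad and z of pin_tip in the frame of hole_mouth above 0.003 m and value of joint disc between -0.08 and 0.08 rad); the arm keeps its last pose, push and grip.
It fails at once if the pin is drawn while the selector is not at the three-dot mark (value of joint plunger above 0.008 m and (value of joint selector below 0.85 rad or value of joint selector above 1.15 rad)).
It fails at once if the disc is turned (value of joint disc above 0.08 rad or value of joint disc below -0.08 rad).
It fails at once if the bushing, caliper or wrench is shifted by more than 30 mm (distance of any of bushing, caliper, wrench from where it was at the start of the episode above 0.03 m).
It also fails if it takes over 45 s, if anything falls off the work surface, if the arm or the gripper's body presses on something with over 40 N, if the wrist force passes 120 N, or if a joint passes its speed limit or range.

## Working session

There is one attempt and no reset: what is moved stays moved. The work goes in short steps, Python scripts to look and compute and a tool call to move; the robot and the scene stay as the last step left them, time stands still between calls to the robot, and variables do not carry over. Pictures are saved under pics/ and viewed, about 8 in all and at most 12, crops included, and the job is handed in when it is done.

Besides the shell and the picture viewer there is one more tool, called after "Call:" as a command line: name --argument value ..., lists and objects as JSON in quotes. carry_out: Moves the arm, as the interface text tells. Its arguments: {"type":"object","properties":{"moves":{"type":"array"},"squeeze":{"type":"number"}},"required":["moves"]}

```bash
mkdir -p pics; cat > h.py <<'E'
import numpy as np, cv2
from workcell import env
from scipy.spatial.transform import Rotation as R
def snap(n,f):
    im=env.read_camera(n); cv2.imwrite(f'pics/{f}.png',im[:,:,::-1]); return im
def cam(n):
    c=env.calibration(n); K=np.array(c['camera_matrix'])
    if 'hand_eye' in c:
        s=env.get_state(); q=s['orientation']; T=np.eye(4); T[:3,:3]=R.from_quat([q[1],q[2],q[3],q[0]]).as_matrix(); T[:3,3]=s['tcp_pos']
        M=T@np.array(c['hand_eye']); return K,M[:3,:3],M[:3,3]
    Rm=cv2.Rodrigues(np.array(c['rvec'],float))[0]; return K,Rm.T,-Rm.T@np.array(c['tvec']).ravel()
def ray(C,px,z):
    K,Rw,o=C; d=Rw@np.linalg.inv(K)@[px[0],px[1],1]; return o+d*(z-o[2])/d[2]
def proj(C,p):
    K,Rw,o=C; q=K@(Rw.T@(np.array(p)-o)); return q[:2]/q[2]
E
python3 - <<'E'
from h import *
s=env.get_state(); print(s)
a=snap('top','t0');b=snap('side','s0')
for n in('top','side'): print(n,cam(n)[2], cam(n)[0][0])
E
```

```text
{'clock': 0.0, 'joint_pos': array([1.00138701e+00, 3.14008518e-01, 4.49310646e-02, 1.30358204e+00,
       1.51685671e-06, 1.43118375e+00]), 'qvel': array([ 0.00090272, -0.00085724, -0.00062757, -0.00051914, -0.00099858,
       -0.00263554]), 'tau': array([-4.46566764e-04, -4.80628860e+01,  2.98533458e+01,  1.94464781e-02,
       -2.35185807e-04, -3.07166260e-06]), 'tcp_pos': array([0.2393337 , 0.5222665 , 0.24138464]), 'orientation': array([ 3.88411985e-04,  8.41630802e-01,  5.40052521e-01, -8.46749397e-04]), 'wrist_force': array([ 0.15798558, -0.28301604, -0.3713164 ]), 'ft_torque': array([ 0.03997617, -0.03649982,  0.00420041]), 'finger_gap': 0.08570910282268926}
top [0.48115041 0.01293675 1.30595655] [370.59476297   0.         251.95103768]
side [-0.09025478 -0.67650861  1.17541387] [464.90253985   0.         253.25238848]
```

View pics/t0.png

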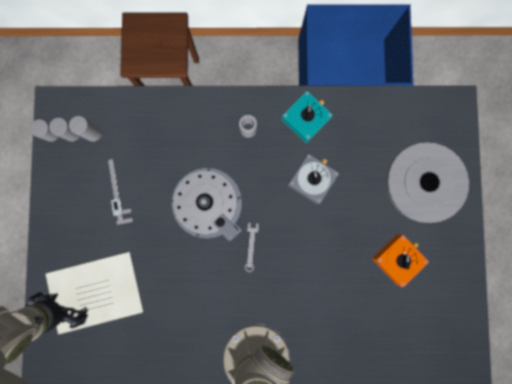

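View pics/s0.png

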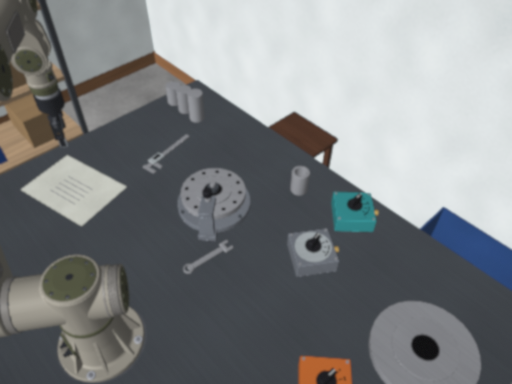

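Top view: the grey brake unit is at (314,179), with look-alikes in turquoise (307,117) and orange (403,261). The fixture is centred at (206,203). The plunger knob is at (221,222) on the bracket arm; the hub nut at (204,201) is the dark thing it could be mistaken for. I choose the grey unit and the knob on the arm, and check both in a close crop.

```bash
python3 - <<'E'
from h import *
C=cam('top')
for n,p,z in [('sel',(315,178),.096),('box',(314,179),.055),('fix',(207,203),.07),('knob',(221,222),.164),('hub',(204,201),.104),('bush',(248,126),.085)]: print(n,ray(C,p,z).round(4))
im=cv2.imread('pics/t0.png')
a=cv2.resize(im[150:210,285:345],(390,390),interpolation=cv2.INTER_CUBIC)
b=cv2.resize(im[160:245,165:250],(390,390),interpolation=cv2.INTER_CUBIC)
cv2.imwrite('pics/c0.png',np.hstack([a,b]))
E
```

```text
sel [ 0.6068 -0.1927  0.096 ]
box [ 0.6077 -0.1962  0.055 ]
fix [0.5263 0.1643 0.07  ]
knob [0.4645 0.1093 0.164 ]
hub [0.5316 0.1699 0.104 ]
bush [0.7834 0.0272 0.085 ]
```

View pics/c0.png

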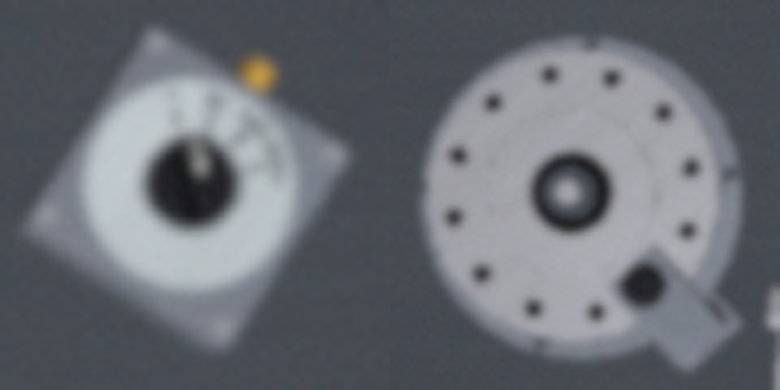

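Call:
carry_out --moves '[0.3, -0.036, 0.046, 0, 0, 0, 0, 0.3, -0.036, 0.046, 0, 0, 0, 0, 0.3, -0.036, 0.046, 0, 0, 0, 0, 0.3, -0.036, 0.046, 0, 0, 0, 0, 0.3, -0.036, 0.046, 0, 0, 0, 0]' --squeeze 40

```text
clock: 0.72
tcp_pos: [0.3752, 0.2592, 0.2389]
orientation: [0.001, 0.839, 0.544, -0.002]
wrist_force: [1.4, -0.2, -0.4]
finger_gap: 0.0552
```

Call:
carry_out --moves '[0.3, -0.036, 0.046, 0, 0, 0, 0, 0.3, -0.036, 0.046, 0, 0, 0, 0, 0.3, -0.036, 0.046, 0, 0, 0, 0, 0.3, -0.036, 0.046, 0, 0, 0, 0, 0.3, -0.036, 0.046, 0, 0, 0, 0]'

```text
clock: 1.35
tcp_pos: [0.5138, -0.0083, 0.2383]
orientation: [0.0, 0.839, 0.544, -0.002]
wrist_force: [1.2, 0.5, 0.3]
finger_gap: 0.0555
```

Call:
carry_out --moves '[0.3, -0.036, 0.045, 0, 0, 0, 0, 0.3, -0.036, 0.045, 0, 0, 0, 0, 0.3, -0.036, 0.045, 0, 0, 0, 0, 0.3, -0.024, 0.028, 0, 0, 0, 0, 0.3, 0, 0, 0, 0, 0, 0]'

```text
clock: 1.98
tcp_pos: [0.6108, -0.2063, 0.2343]
orientation: [-0.002, 0.841, 0.541, -0.003]
wrist_force: [-0.4, 0.4, 0.1]
finger_gap: 0.0553
```

```bash
python3 - <<'E'
from h import *
print(env.get_state()['tcp_pos'],env.calibration('wrist')['hand_eye'])
C=cam('wrist'); np.save('C1.npy',np.array([C[0],C[1],np.tile(C[2],(3,1))]))
im=snap('wrist','w1'); print(proj(C,(.607,-.193,.096)))
E
```

```text
[ 0.6108295  -0.20632439  0.23432324] [[ 9.99999789e-01  6.37084526e-04  1.24766668e-04  8.17177358e-04]
 [-6.44085506e-04  9.49600372e-01  3.13462468e-01 -8.03239207e-02]
 [ 8.12236137e-05 -3.13462482e-01  9.49600582e-01 -1.31734369e-01]
 [ 0.00000000e+00  0.00000000e+00  0.00000000e+00  1.00000000e+00]]
[266.03097994 174.72965237]
```

View pics/w1.png

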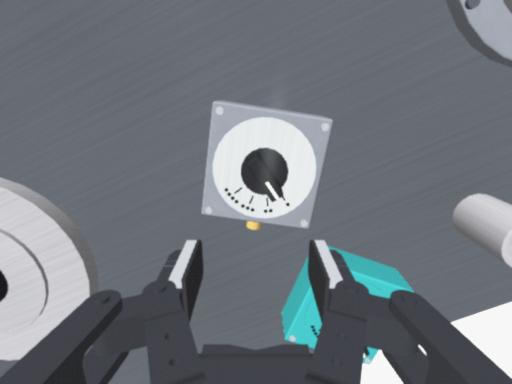

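The wrist view shows the grey unit's dial centred near (265,168). The white pointer runs to about (281,197), between one dot (288,205) and two dots (268,211). The three-dot mark is near (248,207) and four dots near (231,196).

```bash
python3 - <<'E'
from h import *
A=np.load('C1.npy'); C=(A[0],A[1],A[2][0])
im=cv2.imread('pics/w1.png')
g=im.min(2); m=(g>205).astype(np.uint8); m[:110]=0;m[225:]=0;m[:,:205]=0;m[:,325:]=0
h=cv2.convexHull(np.argwhere(m)[:,::-1].astype(np.int32).copy())
n,l,st,ce=cv2.connectedComponentsWithStats(m)
print(st[1:],ce[1:])
big=1+st[1:,4].argmax(); cs,_=cv2.findContours((l==big).astype(np.uint8),0,1)
e=cv2.fitEllipse(cv2.convexHull(max(cs,key=len))); print(e)
c=ray(C,e[0],.058); print('dial c',c)
def bear(p,z,q=c): d=ray(C,p,z)-q; return np.arctan2(d[1],d[0])
for nme,p,z in [('1',(288,205),.058),('2',(268,211),.058),('3',(248,208),.058),('4',(231,195),.058),('pointer',(281,197),.096)]: print(nme,bear(p,z),np.linalg.norm((ray(C,p,z)-c)[:2]))
print('pointer line',(lambda d:np.arctan2(d[1],d[0]))(ray(C,(281,197),.096)-ray(C,(267,183),.096)), 'sel top px',proj(C,[*c[:2],.096]))
cv2.imwrite('pics/w1c.png',cv2.resize(im[105:235,200:340],None,fx=4.5,fy=4.5,interpolation=cv2.INTER_CUBIC))
E
```

```text
[[ 216  110    6    4   20]
 [ 213  117  103  101 6017]
 [ 323  125    2    5    9]
 [ 207  208    4    5   14]
 [ 302  221    5    4   12]] [[218.7        111.25      ]
 [264.40019943 164.42762174]
 [323.55555556 127.22222222]
 [208.64285714 209.92857143]
 [304.         222.75      ]]
((264.0062561035156, 167.26727294921875), (100.55229949951172, 103.17035675048828), 81.38164520263672)
dial c [ 0.60823043 -0.19458194  0.058     ]
1 0.13673248496065793 0.050218619331469205
2 -0.3278620705427138 0.04983132991327397
3 -0.7843251635973489 0.049192506014029566
4 -1.2819751560388017 0.0472180242444762
pointer 0.22867932544656425 0.025450960394479853
pointer line 0.34621124973879736 sel top px [265.01342769 176.56612549]
```

View pics/w1c.png

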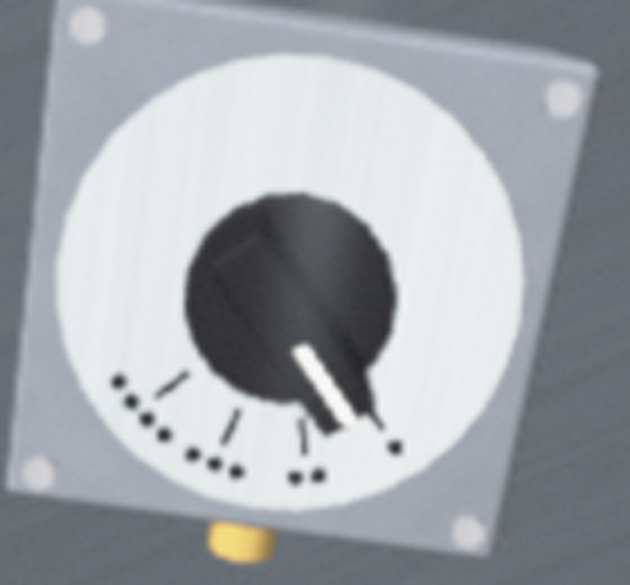

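```bash
python3 - <<'E'
from h import *
from scipy.optimize import least_squares
A=np.load('C1.npy'); C=(A[0],A[1],A[2][0])
px=[(287.8,204.3),(268.2,211),(247.8,207.9),(231.5,195.7)]
P=np.array([ray(C,p,.058)[:2] for p in px]); b=np.array([.75,.25,-.25,-.75])
def f(x): return (P-x[:2]-.0465*np.c_[np.cos(b+x[2]),np.sin(b+x[2])]).ravel()
s=least_squares(f,[.608,-.194,-.56]); print(s.x,abs(s.fun).max())
q=[ray(C,p,.096) for p in[(267.1,182.8),(277.1,198.3)]]; d=q[1]-q[0]; be=np.arctan2(d[1],d[0])
print('ptr',be,q[0][:2],q[1][:2],'theta',.75+s.x[2]-be)
# lateral offset of pointer line from axis
for c in (s.x[:2],[.6082,-.1946]): print('lat',np.cross([np.cos(be),np.sin(be)],np.array(c)-q[0][:2]))
st=env.get_state();Q=st['orientation'];M=R.from_quat([*Q[1:],Q[0]]).as_matrix();print('toolx bearing',np.arctan2(M[1,0],M[0,0]))
E
```

```text
[ 0.61158035 -0.19494895 -0.585755  ] 0.0004723038590179196
ptr 0.13814574199995722 [ 0.61459509 -0.19524318] [ 0.63269269 -0.19272704] theta 0.02609925495526988
lat 0.0007065752884107729
lat 0.0015176967246991503
toolx bearing 1.145355137034362<stdin>:11: DeprecationWarning: Arrays of 2-dimensional vectors are deprecated. Use arrays of 3-dimensional vectors instead. (deprecated in NumPy 2.0)
```

Call:
carry_out --moves '[0.1, 0.01, -0.004, 0.02, 0, 0, -8, 0.1, 0, 0, 0.02, 0, 0, -8, 0.1, 0, 0, 0.02, 0, 0, -8, 0.1, 0, 0, 0.02, 0, 0, -8, 0.1, 0, 0, 0, 0, 0, 0]'

```text
clock: 2.65
tcp_pos: [0.6069, -0.186, 0.1528]
orientation: [-0.005, 0.65, 0.76, -0.002]
wrist_force: [0.2, -0.2, 0.0]
finger_gap: 0.0469
```

```bash
cat >> h.py <<'E'
def to(p,bearing=None):
    s=env.get_state();Q=s['orientation'];M=R.from_quat([*Q[1:],Q[0]]).as_matrix()
    b=np.arctan2(M[1,0],M[0,0]); print('t',s['clock'],'tcp',s['tcp_pos'].round(4),'shift mm',(M.T@(np.array(p)-s['tcp_pos'])*1e3).round(1),'tilt',np.degrees(M[:2,2]).round(2),'F',s['wrist_force'].round(1),'T',s['ft_torque'].round(2),'gap',s['finger_gap'],'bear',b)
    if bearing is not None: print('turn deg about tool z',-np.degrees(bearing-b))
E
python3 - <<'E'
from h import *
to((.611,-.195,.083),1.709)
E
```

```text
t 2.65 tcp [ 0.6069 -0.186   0.1528] shift mm [-9.8  3.4 69.8] tilt [-0.6   0.18] F [ 0.2 -0.2  0. ] T [ 0.04 -0.02  0.02] gap 0.04688945477594906 bear 1.726710293034376
turn deg about tool z 1.0147250448096845
```

Call:
carry_out --moves '[0.1, -0.01, 0.003, 0.01, 0, 0, 1, 0.1, 0, 0, 0.01, 0, 0, 0, 0.1, 0, 0, 0.01, 0, 0, 0, 0.1, 0, 0, 0, 0, 0, 0, 0.1, 0, 0, 0, 0, 0, 0]'

```text
clock: 3.28
tcp_pos: [0.6122, -0.1952, 0.1232]
orientation: [-0.004, 0.658, 0.753, -0.002]
wrist_force: [-0.4, -0.1, -0.4]
finger_gap: 0.0468
```

```bash
python3 - <<'E'
from h import *
to((.611,-.195,.083),1.709)
C=cam('wrist'); im=snap('wrist','w2')
print('axis top',proj(C,(.611,-.195,.096)))
for r in(-.023,.023): print(proj(C,(.611+r*np.cos(.138),-.195+r*np.sin(.138),.096)))
E
```

```text
t 3.275 tcp [ 0.6122 -0.1952  0.1232] shift mm [ 0.3 -0.8 40.2] tilt [-0.45  0.12] F [-0.4 -0.1 -0.4] T [-0.01  0.1  -0.06] gap 0.04677030567662328 bear 1.7040863521102843
turn deg about tool z -0.28153128609407996
axis top [254.55573716 234.81374387]
[254.36534139 197.81389419]
[254.73145552 268.96131526]
```

View pics/w2.png

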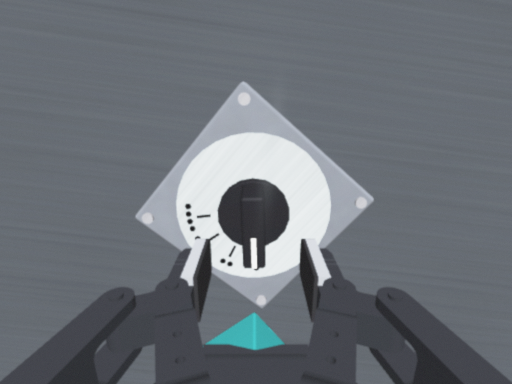

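The bar is upright in the image at column 253, rows 197–268, as predicted and centred between the jaws. I descend and grip.

Call:
carry_out --moves '[0.1, 0, 0, 0.013, 0, 0, 0, 0.1, 0, 0, 0.013, 0, 0, 0, 0.1, 0, 0, 0.012, 0, 0, 0, 0.1, 0, 0, 0, 0, 0, 0, -0.2, 0, 0, 0, 0, 0, 0]'

```text
clock: 3.95
tcp_pos: [0.6115, -0.195, 0.0821]
orientation: [-0.004, 0.659, 0.753, -0.002]
wrist_force: [-0.2, 0.7, 0.3]
finger_gap: 0.0348
```

```bash
python3 - <<'E'
from h import *
to((.611,-.195,.083),1.709)
E
```

```text
t 3.95 tcp [ 0.6115 -0.195   0.0821] shift mm [ 0.1 -0.5 -0.9] tilt [-0.49  0.14] F [-0.2  0.7  0.3] T [-0.02  0.01 -0.01] gap 0.03482380700146569 bear 1.7038775184396278
turn deg about tool z -0.2934965740429221
```

Call:
carry_out --moves '[-1, 0, 0, 0, 0, 0, 0, -1, 0, 0, 0, 0, 0, 0, -1, 0, 0, 0, 0, 0, 0, -1, 0, 0, 0, 0, 0, 0, -1, 0, 0, 0, 0, 0, 0]' --squeeze 40

```text
clock: 4.58
tcp_pos: [0.6119, -0.1964, 0.0827]
orientation: [-0.003, 0.659, 0.752, -0.002]
wrist_force: [0.2, -1.9, -2.0]
finger_gap: 0.0133
```

```bash
python3 - <<'E'
from h import *
to((.611,-.195,.083),1.709)
E
```

```text
t 4.575 tcp [ 0.6119 -0.1964  0.0827] shift mm [ 1.5 -0.7 -0.3] tilt [-0.44  0.01] F [ 0.2 -1.9 -2. ] T [-0.33 -0.01  0.11] gap 0.013321210862913005 bear 1.7030673515438957
turn deg about tool z -0.3399157178695869
```

Call:
carry_out --moves '[-1, 0, 0, 0, 0, 0, 6, -1, 0, 0, 0, 0, 0, 6, -1, 0, 0, 0, 0, 0, 6, -1, 0, 0, 0, 0, 0, 6, -1, 0, 0, 0, 0, 0, 0]'

```text
clock: 5.2
tcp_pos: [0.6119, -0.1969, 0.0827]
orientation: [-0.002, 0.804, 0.594, -0.003]
wrist_force: [-0.1, -2.4, -1.5]
finger_gap: 0.0129
```

```bash
python3 - <<'E'
from h import *
to((.6115,-.1955,.0825),.735)
E
```

```text
t 5.2 tcp [ 0.6119 -0.1969  0.0827] shift mm [ 1.2 -0.8  0.2] tilt [-0.44 -0.05] F [-0.1 -2.4 -1.5] T [-0.3  -0.01 -0.03] gap 0.012931206708638078 bear 1.272028169140583
turn deg about tool z 30.769447571393126
```

Call:
carry_out --moves '[-1, 0, 0, 0, 0, 0, 7, -1, 0, 0, 0, 0, 0, 7, -1, 0, 0, 0, 0, 0, 7, -1, 0, 0, 0, 0, 0, 7, -1, 0, 0, 0, 0, 0, 0]'

```text
clock: 5.82
tcp_pos: [0.6117, -0.1974, 0.0827]
orientation: [-0.001, 0.925, 0.38, -0.004]
wrist_force: [-0.8, -1.7, -1.5]
finger_gap: 0.0135
```

```bash
python3 - <<'E'
from h import *
to((.6115,-.1955,.0825),.735)
E
```

```text
t 5.825 tcp [ 0.6117 -0.1974  0.0827] shift mm [ 1.2 -1.5  0.2] tilt [-0.46 -0.09] F [-0.8 -1.7 -1.5] T [-0.24 -0.16  0.02] gap 0.013498444230995752 bear 0.7799088851827669
turn deg about tool z 2.5730895836101433
```

Call:
carry_out --moves '[-1, 0, 0, 0, 0, 0, 2.5, -1, 0, 0, 0, 0, 0, 0, 0.0, 0, 0, 0, 0, 0, 0, 0.0, 0, 0, 0, 0, 0, 0, 0.0, 0, 0, 0, 0, 0, 0]'

```text
clock: 6.45
tcp_pos: [0.6121, -0.1963, 0.0833]
orientation: [-0.001, 0.931, 0.365, -0.003]
wrist_force: [0.1, 0.0, -0.1]
finger_gap: 0.0428
```

Call:
carry_out --moves '[0.0, 0, 0, -0.02, 0, 0, 0, 0.0, 0, 0, -0.03, 0, 0, 0, 0.0, 0, 0, -0.04, 0, 0, 0, 0.0, 0, -0.02, -0.03, 0, 0, 0, 0.0, 0, 0, 0, 0, 0, 0]'

```text
clock: 7.08
tcp_pos: [0.599, -0.1803, 0.2067]
orientation: [-0.002, 0.93, 0.367, -0.003]
wrist_force: [0.2, -0.2, -0.5]
finger_gap: 0.0426
```

```bash
python3 - <<'E'
from h import *
to((.6115,-.1955,.0825),.735)
C=cam('wrist'); im=snap('wrist','w3')
a=proj(C,(.6115,-.1955,.07)).astype(int); print(a)
x0,y0=max(a[0]-70,0),max(a[1]-65,0); cv2.imwrite('pics/w3c.png',cv2.resize(im[y0:y0+130,x0:x0+140,::-1],None,fx=4.5,fy=4.5,interpolation=cv2.INTER_CUBIC)); print(x0,y0)
K=np.save('C3.npy',np.array([C[0],C[1],np.tile(C[2],(3,1))]))
for th in (.5,1.,1.5):
  b=.75-.586-th; print(th,[ (proj(C,(.6115+r*np.cos(b),-.1955+r*np.sin(b),.096))-[x0,y0])*4.5 for r in(0,.023)])
E
```

```text
t 7.075 tcp [ 0.599  -0.1803  0.2067] shift mm [ -0.7  20.4 124.1] tilt [-0.43  0.08] F [ 0.2 -0.2 -0.5] T [ 0.01 -0.08 -0.01] gap 0.0425693327629681 bear 0.750964473773719
turn deg about tool z 0.9146969693813898
[253 204]
183 139
0.5 [array([316.2069469 , 340.87821437]), array([370.02094849, 435.82007591])]
1.0 [array([316.2069469 , 340.87821437]), array([314.49572695, 447.62999616])]
1.5 [array([316.2069469 , 340.87821437]), array([259.37591439, 433.90883604])]
```

View pics/w3c.png

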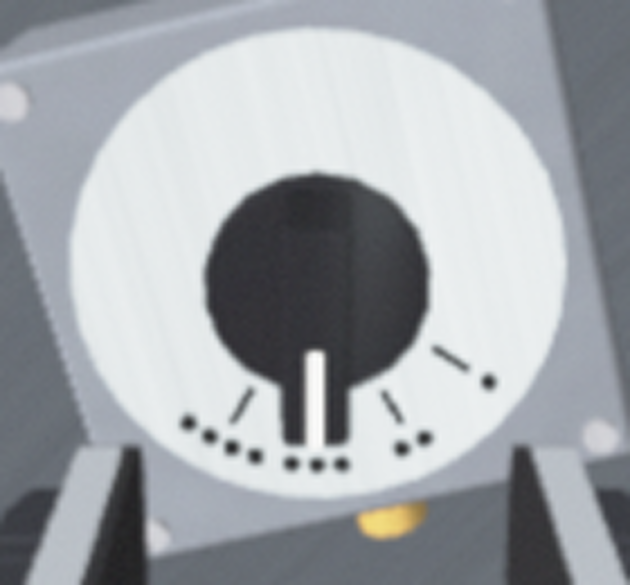

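The pointer sits on the three-dot mark: its line ends at crop (315,445), with the three dots at (317,465). Next is the plunger.

Call:
carry_out --moves '[0.3, 0.016, -0.048, -0.03, 0, 0, 0, 0.3, 0.018, -0.055, -0.01, 0, 0, 0, 0.3, 0.018, -0.055, 0, 0, 0, 0, 0.3, 0.018, -0.055, 0, 0, 0, 0, 0.3, 0.014, -0.042, 0, 0, 0, 0]'

```text
clock: 7.75
tcp_pos: [0.4851, 0.0659, 0.2397]
orientation: [-0.005, 0.932, 0.364, -0.007]
wrist_force: [0.7, -0.5, 0.6]
finger_gap: 0.0556
```

```bash
python3 - <<'E'
from h import *
to((.4645,.1093,.24))
E
```

```text
t 7.75 tcp [0.4851 0.0659 0.2397] shift mm [ 14.2 -45.9   0.2] tilt [-0.95  0.25] F [ 0.7 -0.5  0.6] T [ 0.04 -0.08 -0.02] gap 0.05562394462632576 bear 0.7444312763043528
```

Call:
carry_out --moves '[0.3, 0.007, -0.022, 0, 0, 0, 0, 0.3, 0.006, -0.018, 0, 0, 0, 0, 0.3, 0, 0, 0, 0, 0, 0, 0.3, 0, 0, 0, 0, 0, 0, 0.3, 0, 0, 0, 0, 0, 0]'

```text
clock: 8.38
tcp_pos: [0.4647, 0.1068, 0.2349]
orientation: [-0.006, 0.931, 0.366, -0.011]
wrist_force: [-0.2, 0.2, 0.7]
finger_gap: 0.0554
```

```bash
python3 - <<'E'
from h import *
to((.4645,.1093,.24))
C=cam('wrist'); im=snap('wrist','w4'); print(proj(C,(.4645,.1093,.164)))
np.save('C4.npy',np.array([C[0],C[1],np.tile(C[2],(3,1))]))
E
```

```text
t 8.375 tcp [0.4647 0.1068 0.2349] shift mm [ 1.5 -2.1 -5.1] tilt [-1.39  0.22] F [-0.2  0.2  0.7] T [-0.   -0.04 -0.03] gap 0.055416094744345355 bear 0.7495066468520302
[257.57722852 209.12106765]
```

View pics/w4.png

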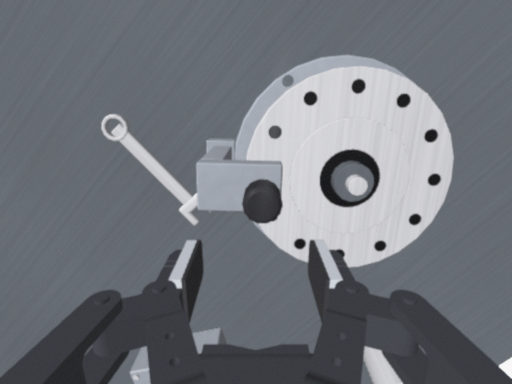

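The view shows the knob's silhouette centred at about (262,201), spanning x 243–281 and y 180–223. It stands at the end of the bracket arm, clear of the hub at (350,178).

```bash
python3 - <<'E'
from h import *
A=np.load('C4.npy'); C=(A[0],A[1],A[2][0])
im=cv2.imread('pics/w4.png'); m=(im.max(2)<75).astype(np.uint8); m[:170]=0; m[230:]=0; m[:,:235]=0; m[:,290:]=0
n,l,st,ce=cv2.connectedComponentsWithStats(m); i=1+st[1:,4].argmax(); print(st[i],ce[i])
k=ray(C,ce[i],.151); print(k); to((*k[:2],.146))
E
```

```text
[ 243  180   39   43 1282] [262.04914197 201.45631825]
[0.46595449 0.11263008 0.151     ]
t 8.425 tcp [0.4648 0.1067 0.2349] shift mm [ 6.2 -1.8 88.9] tilt [-1.39  0.22] F [-0.5 -0.5 -0.1] T [ 0.02 -0.03 -0.04] gap 0.055481234810527504 bear 0.7493732646363923
```

Call:
carry_out --moves '[0.3, 0.005, -0.0035, 0, -1.1, 0.8, 0, 0.3, 0, 0, 0.015, 0, 0, 0, 0.3, 0, 0, 0.015, 0, 0, 0, 0.3, 0, 0, 0, 0, 0, 0, 0.3, 0, 0, 0, 0, 0, 0]'

```text
clock: 9.05
tcp_pos: [0.4662, 0.1121, 0.2023]
orientation: [0.001, 0.931, 0.365, -0.0]
wrist_force: [-0.1, 0.5, 0.1]
finger_gap: 0.0555
```

```bash
python3 - <<'E'
from h import *
to((.466,.1125,.146))
C=cam('wrist'); im=snap('wrist','w5')[:,:,::-1]
p=proj(C,(.466,.1125,.151)); print(p)
m=(im.max(2)<75).astype(np.uint8); m[:170]=0; m[262:]=0; m[:,:225]=0; m[:,300:]=0
n,l,st,ce=cv2.connectedComponentsWithStats(m); i=1+st[1:,4].argmax(); print(st[i],ce[i],ray(C,ce[i],.151))
E
```

```text
t 9.05 tcp [0.4662 0.1121 0.2023] shift mm [ 0.2 -0.5 56.3] tilt [ 0.03 -0.07] F [-0.1  0.5  0.1] T [-0.   -0.01  0.04] gap 0.055467694973789776 bear 0.7474050102884129
[254.08366578 220.13577517]
[ 232  195   45   51 1790] [254.05698324 220.1       ] [0.46596939 0.11250692 0.151     ]
```

Both measurements agree to under 1 mm, and the tool is level. I descend to about 0.147.

Call:
carry_out --moves '[0.2, 0, 0, 0.02, 0, 0, 0, 0.2, 0, 0, 0.02, 0, 0, 0, 0.2, 0, 0, 0.014, 0, 0, 0, 0.2, 0, 0, 0, 0, 0, 0, 0.2, 0, 0, 0, 0, 0, 0]'

```text
clock: 9.72
tcp_pos: [0.4685, 0.1121, 0.1495]
orientation: [0.001, 0.931, 0.365, 0.002]
wrist_force: [0.1, 1.0, -0.5]
finger_gap: 0.052
```

```bash
python3 - <<'E'
from h import *
to((.466,.1125,.146))
E
```

```text
t 9.725 tcp [0.4685 0.1121 0.1495] shift mm [-1.6 -2.   3.4] tilt [ 0.32 -0.05] F [ 0.1  1.  -0.5] T [-0.    0.   -0.02] gap 0.05195191678644619 bear 0.7474218117563494
```

Call:
carry_out --moves '[0.2, -0.0015, -0.002, 0.003, 0, 0, 0, 0, 0, 0, 0, 0, 0, 0, -0.2, 0, 0, 0, 0, 0, 0, -1, 0, 0, 0, 0, 0, 0, -1, 0, 0, 0, 0, 0, 0]' --squeeze 40

```text
clock: 10.35
tcp_pos: [0.4656, 0.1115, 0.1481]
orientation: [0.003, 0.931, 0.365, 0.002]
wrist_force: [0.8, 0.8, -3.1]
finger_gap: 0.0282
```

Call:
carry_out --moves '[-1, 0, 0, 0, 0, 0, 0, -1, 0, 0, 0, 0, 0, 0, -1, 0, 0, 0, 0, 0, 0, -1, 0, 0, 0, 0, 0, 0, -1, 0, 0, 0, 0, 0, 0]' --squeeze 90

```text
clock: 10.98
tcp_pos: [0.4656, 0.1116, 0.1482]
orientation: [0.003, 0.931, 0.365, 0.002]
wrist_force: [-1.2, -1.2, 2.0]
finger_gap: 0.0276
```

```bash
python3 - <<'E'
from h import *
to((.466,.1125,.146))
E
```

```text
t 10.975 tcp [0.4656 0.1116 0.1482] shift mm [ 0.9 -0.4  2.2] tilt [ 0.36 -0.21] F [-1.2 -1.2  2. ] T [-0.21  0.3  -0.01] gap 0.027560079048418073 bear 0.7470497612425544
```

Call:
carry_out --moves '[-1, 0, 0, -0.005, 0, 0, 0, -1, 0, 0, -0.005, 0, 0, 0, -1, 0, 0, -0.004, 0, 0, 0, -1, 0, 0, -0.003, 0, 0, 0, -1, 0, 0, -0.002, 0, 0, 0]'

```text
clock: 11.6
tcp_pos: [0.4655, 0.1116, 0.1652]
orientation: [0.002, 0.931, 0.365, 0.001]
wrist_force: [3.9, 0.4, -11.3]
finger_gap: 0.0272
```

```bash
python3 - <<'E'
from h import *
to((.4656,.1116,.1682))
E
```

```text
t 11.6 tcp [0.4655 0.1116 0.1652] shift mm [ 0.1  0.  -3. ] tilt [ 0.21 -0.21] F [  3.9   0.4 -11.3] T [-0.06 -0.8  -0.01] gap 0.027154219841927115 bear 0.7467270497615558
```

Call:
carry_out --moves '[-1, 0, 0, -0.002, 0, 0, 0, -1, 0, 0, -0.002, 0, 0, 0, -1, 0, 0, -0.002, 0, 0, 0, -1, 0, 0, -0.001, 0, 0, 0, -1, 0, 0, -0.001, 0, 0, 0]'

```text
clock: 12.22
tcp_pos: [0.4655, 0.1116, 0.1684]
orientation: [0.002, 0.931, 0.365, -0.001]
wrist_force: [6.2, -0.8, -18.9]
finger_gap: 0.0272
```

```bash
python3 - <<'E'
from h import *
to((.4656,.1116,.1682))
E
```

```text
t 12.225 tcp [0.4655 0.1116 0.1684] shift mm [0.1 0.  0.2] tilt [-0.   -0.19] F [  6.2  -0.8 -18.9] T [ 0.02 -1.33  0.07] gap 0.027217837508117185 bear 0.7463700371015703
```

The force is now past the 12 N spring force, so the plunger is at its stop. I hold still and check for creep.

Call:
carry_out --moves '[-1, 0, 0, -0.0005, 0, 0, 0, -1, 0, 0, -0.0005, 0, 0, 0, -1, 0, 0, -0.0005, 0, 0, 0, -1, 0, 0, -0.0005, 0, 0, 0, -1, 0, 0, -0.0005, 0, 0, 0]'

```text
clock: 12.85
tcp_pos: [0.4655, 0.1116, 0.1685]
orientation: [0.001, 0.931, 0.365, -0.001]
wrist_force: [4.9, -0.4, -16.3]
finger_gap: 0.0273
```

```bash
python3 - <<'E'
from h import *
to((.4656,.1116,.1682))
C=cam('wrist'); im=snap('wrist','w6'); s=snap('side','s6'); S=cam('side')
p=proj(S,(.466,.1125,.14)).astype(int); q=proj(S,(.611,-.195,.08)).astype(int)
f=lambda a:cv2.resize(s[a[1]-35:a[1]+35,a[0]-35:a[0]+35,::-1],(384,384),interpolation=cv2.INTER_CUBIC)
cv2.imwrite('pics/f.png',np.hstack([f(p),f(q)]))
to((.4656,.1116,.1682))
E
```

```text
t 12.85 tcp [0.4655 0.1116 0.1685] shift mm [0.  0.  0.3] tilt [-0.11 -0.17] F [  4.9  -0.4 -16.3] T [ 0.04 -1.31  0.03] gap 0.02729240933803493 bear 0.7462680291249663
t 12.95 tcp [0.4655 0.1116 0.1684] shift mm [0.1 0.1 0.2] tilt [-0.12 -0.17] F [  5.2  -1.  -17.3] T [ 0.01 -1.39  0.03] gap 0.0272256307939564 bear 0.7462752241400801
```

View pics/f.png

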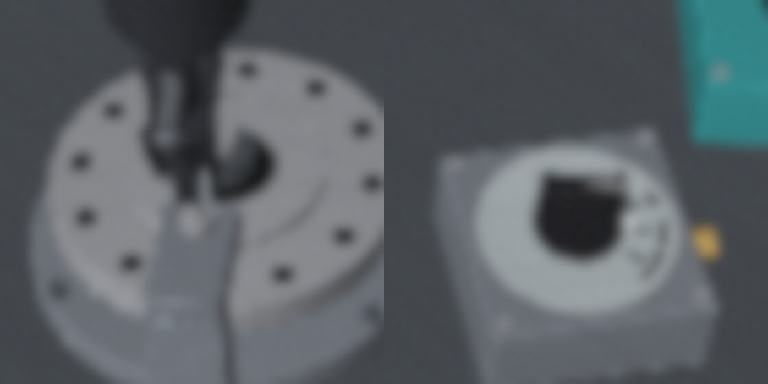

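The fingers hold the knob, raised above its collar. The selector's direction in the side view needs a numeric check because of parallax.

```bash
python3 - <<'E'
from h import *
S=cam('side'); q=proj(S,(.611,-.195,.08)).astype(int)
u=lambda p:((proj(S,p)-q+35)*384/70+[384,0]).round()
for i,b in enumerate((.75,.25,-.25,-.75)):
  b-=.586; f=lambda r,z:u((.6115+r*np.cos(b),-.1955+r*np.sin(b),z)); print(i+1,'dots',f(.0465,.058),'ptr',f(.004,.096),f(.023,.096),'tail',f(-.023,.096))
E
```

```text
1 dots [620. 164.] ptr [586. 170.] [605. 148.] tail [558. 202.]
2 dots [649. 190.] ptr [588. 172.] [620. 161.] tail [544. 188.]
3 dots [661. 224.] ptr [589. 175.] [625. 178.] tail [539. 172.]
4 dots [651. 256.] ptr [589. 178.] [620. 194.] tail [544. 156.]
```

The observed bar runs from its tail at (545,175) to its pointer at (628,183), which matches the three-dot prediction. I hand in.

```bash
python3 -c "
from h import *
to((.4656,.1116,.1682)); print(env.hand_in())"
```

```text
t 12.95 tcp [0.4655 0.1116 0.1684] shift mm [0.1 0.1 0.2] tilt [-0.12 -0.17] F [  5.2  -1.  -17.3] T [ 0.01 -1.39  0.03] gap 0.0272256307939564 bear 0.7462752241400801
the job is handed in; nothing more can be done
None
```

I turned the selector on the grey brake unit from one dot to three dots and let go. I then gripped the plunger knob at 90 N, pulled it straight up to its stop, and handed the job in at about 13 s, still holding it.

**Selector:** a close wrist picture after release showed the pointer on the three-dot mark. The last side picture agreed with the position calculated for that mark.

**Plunger:** the tool rose about 20 mm from the seated grip. The pull was steady at about 17 N, above the 12 N spring force, so I take it to be against its stop. The grip was still closed on the knob at a 27 mm opening. That is a little under its nominal 30 mm, but the reading was also slightly low on the selector bar. A side force of about 5 N remained on the wrist.

**Not measured:** I did not measure the disc's angle or recheck the bushing, caliper and wrench. No move went near the loose parts, and the disc was not touched.

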